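# Fit the sprung mandrel rest into its bench bracket

### The arm

A 6-joint arm with a two-finger parallel gripper is mounted at the origin on the work surface. World frame = base frame: x ahead of the robot, y to its left, z up, the work surface at z = 0. Lengths are in m, angles in rad, forces in N, time in s.
With the tool pointing down it reaches from about 0.325 to 0.775 m from the base axis. Payload 5.5 kg.
Tool frame: the origin (TCP) lies at the very end of the fingers, on their centre line; the grasp point (between the pads) lies 19 mm behind it (ctrl.hold_point_z is the z of the grasp point in the tool frame, in m); z points along the fingers, y is the line along which they close (so a half turn about z gives the same grasp; the last joint's range is limited). The gripper opens to 88 mm and grips with 3 to 60 N. Pads are 20 mm wide; open, the fingers measure 115 mm over their backs; the gripper's body (75 mm by 178 mm) begins 61 mm behind the grasp point.
Start: joints at [-1.173, 0.091, 1.231, -0, 1.82, -0.057], TCP at [0.264, -0.539, 0.223] pointing down, gripper open.
Joint ranges: [-2.87, 2.87], [-0.86, 2.18], [0.17, 2.46], [-1.51, 4.65], [0.06, 2.69], [-2.65, 2.65]. Speed limits (rad/s): [2.57, 2.57, 3.01, 3.14, 3.14, 3.14].

### API

Orientations are given as a unit quaternion [x, y, z, w].
In Python, from bench import monitor, eyes, workorder, ctrl gives the robot as it stands. The module is installed in compiled form; this text tells all that it offers.
- The arm moves only by the tool drive_tool, never from a script. Its argument "increments" is a list of rows, each an object of numbers: "grip": the opening, from -1 (shut) to 1 (fully open); "x", "y", "z": the shift along the tool's x, y, z in mm; "ax", "ay", "az": the turn, a rotation vector about the tool's x, y, z in degrees. A call has 1 to 12 rows; each row is the pose to reach, as a shift and turn from the pose commanded when the call began, along the tool's axes at that moment; what a row does not reach only later rows make up. A row lasts 1/8 s, in which the tool goes at most 62.5 mm and 10.7 degrees, less where a joint would pass 70% of its speed; a pose out of reach is approached as far as the arm can. A call with a gripper value outside its range is refused whole. The fingers move at their own pace and stop on an object; the grip force is fixed at half the most. Time passes only in rows, so rows that repeat a pose let the fingers close. It gives the time, the measured TCP pose, the force, the opening and the grip force at its end, in the units of the state.
- monitor.observe(): the state, without advancing time (a new reading comes with each control period).
- eyes.snapshot(name): name is "side" or "top"; returns the picture (400x640x3 uint8, red, green, blue); there is no depth.
- eyes.camera_info(name): a dict with "mtx" (3x3 intrinsics, pixels), "dist_coeffs" ([k1, k2, p1, p2, k3] as OpenCV has them; the pictures are not rectified), "R" (3x3) and "t" (3): a world point X has camera coordinates R X + t. Camera axes: x right, y down, z forward; pixel columns grow to the right and rows downward; lengths in m; the calibration is good to about 2 mm. A picture is of the moment at which its call begins. camera_info takes no time and is no camera call.
- workorder.sign_off(): hands the job in; it is judged then, once.
The state is a dict: "clock": time; "qpos": joint angles; "joint_velocities": joint speeds; "effort": joint torques, N m; "ee_pos": TCP position; "orientation": TCP orientation; "force": force on the tool from outside, world axes, zero at the start; "ft_torque": the same for the moment, N m; "width": finger opening in m; "gripper_force": force on a finger pad.
Only numpy, scipy, OpenCV 4.12 (cv2) and the standard library are available. Lean on these libraries where they do the work, as an engineer would, in place of code of your own. Each camera call takes 0.05 s, during which the arm holds its last target. There are 200 camera calls.

### The job

Fit the dark wooden mandrel rest (brass finger tabs, cork pad) into the green two-cheeked bracket on the bench: squeeze its two tabs together so that the end pins draw in, lower it between the cheeks onto the ledge, and let go so that both pins spring into the slots. Leave the blue rest where it stands.

Things in the scene. Friction and masses are not known exactly. Their poses are not given: they have to be found in the camera images.
- rest: Dark wooden rest: block 34 (x) by 116 (y) by 24 mm high, cork pad on top, 0.28 kg. Origin: centre of its underside; z up, y along the pins. 10 mm steel pins 12 mm up, tips at y = +-80 mm when free. Two upright brass tabs, 26 mm wide (x), 6 mm thick, rise to 70 mm above the underside, outer faces at y = +-34 mm when free. Grip across both tabs from above, fingertips 30 to 50 mm up.
- rest_pin (a joint): How far each pin, with the tab fixed to it, is pushed in towards the middle of the wooden rest, in m: 0 free, 0.018 fully squeezed (end stop; tabs 32 mm over their outer faces, pin tips at +-62 mm). Both sides are geared to move alike. The spring pushes each finger with 4 N at 0, 9 N at 0.018; a grip of about 20 N holds it squeezed for carrying.
- bracket: Green steel bracket fixed to the bench. Origin: on the bench under its middle; z up, y from cheek to cheek. Cheeks 52 mm high, inner faces at y = +-72 mm; each has a slot at x = 0, 34 mm wide, 20 to 44 mm up, 6.5 mm deep. Dark ledge between, 50 by 100 mm, top 20 mm up: the fitted rest's underside lies on it, its y along the bracket's y (either way round), pins in the slots, rest_pin about 0.0015.
- spare: The other rest, to be left alone: same shape and size as the wooden one, but a blue plastic block with dark steel tabs and a black rubber pad. Origin and axes as for the wooden rest.
Not all that is in view belongs to the job. Several things look just like the bracket: the one meant starts farthest to the robot's left. Several things have the shape of the rest; the one meant has the colours described above.

How it is judged:
By the outcome, as a careful person would: the job done as asked, in the order asked, and still so for the second after the job is handed in, with the robot touching nothing.
It also fails if it takes over 38 s, if anything falls off the work surface, if the arm or the gripper's body presses on something with over 40 N, if the wrist force passes 120 N, or if a joint passes its speed limit or range.

## Working session

There is one attempt and no reset: what is moved stays moved. The work goes in short steps, Python scripts to look and compute and a tool call to move; the robot and the scene stay as the last step left them, time stands still between calls to the robot, and variables do not carry over. Pictures are saved under pics/ and viewed, at most 10 in all, crops included, and the job is handed in when it is done.

Besides the shell and the picture viewer there is one more tool, called after "Request:" in YAML: its name, and indented under it one key for each argument. drive_tool: Moves the arm, as the interface text tells. Its arguments: {"type":"object","properties":{"increments":{"type":"array","items":{"type":"object","properties":{"grip":{"type":"number"},"x":{"type":"number"},"y":{"type":"number"},"z":{"type":"number"},"ax":{"type":"number"},"ay":{"type":"number"},"az":{"type":"number"}}}}},"required":["increments"]}

```bash
mkdir -p pics
python3 - <<'E'
from bench import monitor, eyes, ctrl
import cv2, numpy as np
for n in("top","side"):
    im=eyes.snapshot(n); cv2.imwrite(f"pics/{n}0.png",im[:,:,::-1]); np.save(n+"0.npy",im)
    c=eyes.camera_info(n); print(n,np.round(c["mtx"],1).tolist(),c["dist_coeffs"],np.round(c["R"],3).tolist(),c["t"])
s=monitor.observe(); print({k:np.round(v,4).tolist() for k,v in s.items()}, ctrl.hold_point_z)
E
```

```text
top [[382.9, 0.0, 314.9], [0.0, 382.9, 199.7], [0.0, 0.0, 1.0]] [-0.07108667  0.          0.          0.          0.        ] [[-0.015, -1.0, -0.027], [-0.996, 0.017, -0.091], [0.091, 0.026, -0.995]] [-0.06734271  0.45995492  1.07699157]
side [[373.5, 0.0, 315.8], [0.0, 373.5, 200.5], [0.0, 0.0, 1.0]] [-0.00341073  0.          0.          0.          0.        ] [[-0.81, -0.586, -0.0], [-0.332, 0.459, -0.824], [0.484, -0.668, -0.566]] [0.32883243 0.2301933  0.68569686]
{'clock': 0.1, 'qpos': [-1.1727, 0.0918, 1.2317, 0.0, 1.8198, -0.0567], 'joint_velocities': [-0.0, -0.0019, -0.003, -0.0007, 0.0012, 0.001], 'effort': [0.0034, -44.7856, -40.757, 0.0701, 0.0284, -0.0001], 'ee_pos': [0.2635, -0.5388, 0.2216], 'orientation': [0.9743, 0.2254, -0.0001, -0.0008], 'force': [-0.039, -0.2976, 0.2605], 'ft_torque': [-0.0158, 0.0142, -0.0185], 'gripper_force': 0.0, 'width': 0.0878} -0.0187
```

View pics/top0.png

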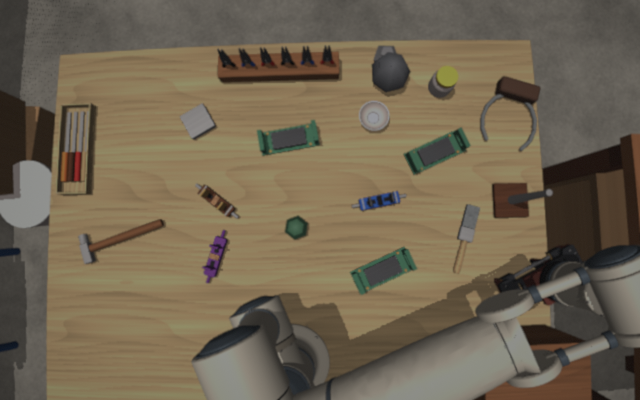

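View pics/side0.png

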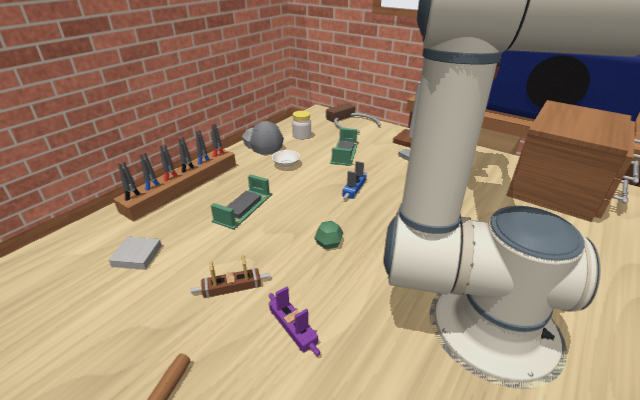

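The top picture shows the wooden rest at about (217,200). The leftmost green bracket is at (289,138), and the blue rest at (380,201) stays where it is. The side picture shows the wooden rest at (232,280) and the bracket at (242,203).

```bash
cat > h.py <<'E'
import numpy as np, cv2
from bench import eyes
def ray(n,px):
    c=eyes.camera_info(n); R=np.array(c["R"]);t=np.array(c["t"])
    u=cv2.undistortPoints(np.array(px,float).reshape(-1,1,2),np.array(c["mtx"]),np.array(c["dist_coeffs"])).reshape(-1,2)
    return -R.T@t, np.c_[u,np.ones(len(u))]@R
def plane(n,px,z):
    o,d=ray(n,px); return o+d*((z-o[2])/d[:,2])[:,None]
def two(a,b):
    (o1,d1),(o2,d2)=ray("top",a),ray("side",b); out=[]
    for p,q in zip(d1,d2):
        s=np.linalg.lstsq(np.c_[p,-q],o2-o1,rcond=None)[0]; x,y=o1+s[0]*p,o2+s[1]*q
        out.append(np.r_[(x+y)/2,np.linalg.norm(x-y)])
    return np.array(out)
def crop(im,x,y,w,h,k): return cv2.resize(im[y:y+h,x:x+w,::-1],None,fx=k,fy=k,interpolation=cv2.INTER_CUBIC)
E
python3 - <<'E'
from h import *
t=np.load("top0.npy"); s=np.load("side0.npy")
a=crop(t,190,178,56,45,10); cv2.imwrite("pics/c1.png",cv2.copyMakeBorder(a,0,0,0,0,0))
b=crop(t,250,112,80,50,8)
cv2.imwrite("pics/c1.png",a); cv2.imwrite("pics/c2.png",b)
cv2.imwrite("pics/c3.png",crop(s,180,165,110,140,4))
E
```

```text
(no output)
```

View pics/c1.png

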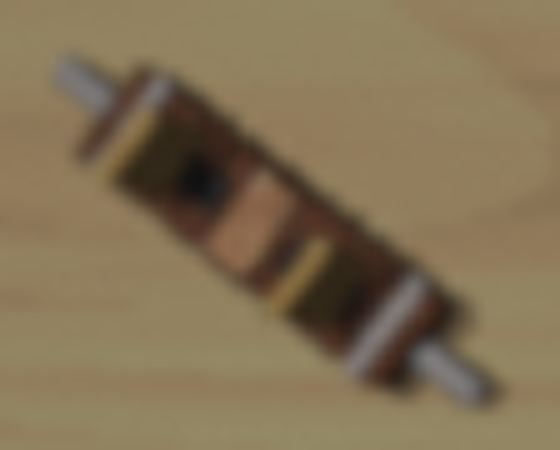

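View pics/c2.png

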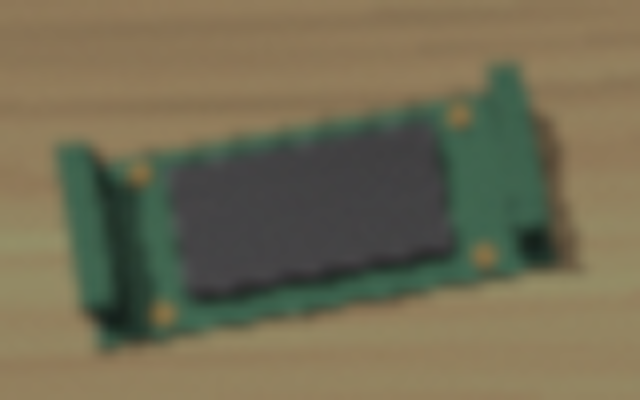

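View pics/c3.png

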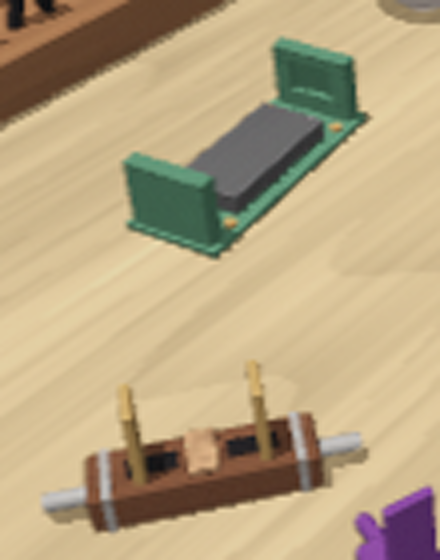

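The crops show these features:
- **Rest:** pin tips at about (196,185) and (238,216), and brass tab tops at about (202,192) and (220,205).
- **Bracket:** ledge corners from about (271,132) to (307,144).
- **Side view:** tab tops at about (211,262) and (243,256).

```bash
cat >> h.py <<'E'
def comps(im,x,y,w,h,f,amin=4):
    c=cv2.cvtColor(cv2.resize(im[y:y+h,x:x+w],None,fx=4,fy=4,interpolation=cv2.INTER_LINEAR),cv2.COLOR_RGB2HSV)
    m=cv2.inRange(c,*map(np.array,f)); k,_,st,ce=cv2.connectedComponentsWithStats(m)
    o=sorted([i for i in range(1,k) if st[i,4]>=amin*16],key=lambda i:-st[i,4])
    r=[]
    for i in o:
        pts=np.argwhere(_==i)[:,::-1].astype(np.float32)
        tr=lambda p:(np.asarray(p)+.5)/4-.5+[x,y]
        r.append((st[i,4]/16,tr(ce[i]),tr(cv2.boxPoints(cv2.minAreaRect(pts)))))
    return r
def fit(P):  # centre and long-axis angle of 4 box corners
    e=[P[1]-P[0],P[2]-P[1]]; e=max(e,key=np.linalg.norm); return P.mean(0),np.degrees(np.arctan2(e[1],e[0])),[np.linalg.norm(P[1]-P[0]),np.linalg.norm(P[2]-P[1])]
E
python3 - <<'E'
from h import *
np.set_printoptions(precision=4,suppress=True)
t=np.load("top0.npy"); s=np.load("side0.npy")
hs=lambda im,p:[cv2.cvtColor(im,cv2.COLOR_RGB2HSV)[y,x].tolist() for x,y in p]
print("hsv ledge,brass,brass,wood,pin,table",hs(t,[(289,138),(202,192),(220,205),(213,200),(197,186),(200,215)]),hs(s,[(211,265),(243,259)]))
for r in comps(t,262,120,56,36,((0,0,30),(180,50,110)),30): print("ledge",r[0],*fit(plane("top",r[2],.02)))
for r in comps(t,190,178,56,45,((18,95,120),(32,255,255))): print("brass top",r[0],r[1],plane("top",[r[1]],.07)[0])
for r in comps(t,190,178,56,45,((90,0,100),(180,70,255)),2): print("steel",r[0],r[1],r[2].round(1).tolist())
for r in comps(s,190,245,90,60,((14,110,90),(30,255,255))): print("brass side",r[0],r[1],r[2].round(1).tolist())
A=np.array([[6.2,6.8],[48.6,38.8]])+[189.5,177.5]
print("pintips",plane("top",A,.012)); 
B=np.array([[12.8,14.2],[30,27.5]])+[189.5,177.5]; print("tabs",plane("top",B,.07)); print(two(B,[(210.8,261.8),(242.8,255.8)]))
E
```

```text
hsv ledge,brass,brass,wood,pin,table [[135, 7, 69], [18, 121, 133], [19, 131, 123], [13, 117, 137], [13, 15, 123], [19, 93, 146]] [[20, 120, 208], [20, 120, 208]]
ledge 583.0625 [0.6429 0.0006 0.02  ] -81.42768202265846 [np.float64(0.10060785617817088), np.float64(0.05474586040345866)]
brass top 118.25 [195.5104 195.5999] [0.4715 0.2559 0.07  ]
brass top 78.9375 [239.4326 200.2693] [0.4564 0.1322 0.07  ]
brass top 51.1875 [241.129  183.7147] [0.5023 0.1276 0.07  ]
brass top 44.1875 [219.7113 190.8743] [0.4835 0.1876 0.07  ]
brass top 10.3125 [217.7386 207.0477] [0.4386 0.1927 0.07  ]
brass top 7.6875 [219.9543 216.5071] [0.4124 0.1863 0.07  ]
brass top 4.75 [208.0757 216.0033] [0.4143 0.2197 0.07  ]
brass side 86.0625 [212.7343 274.5475] [[209.6, 260.9], [216.1, 260.8], [216.6, 286.1], [210.0, 286.2]]
brass side 69.5 [244.6704 268.5973] [[241.3, 254.9], [246.4, 254.6], [248.0, 279.5], [243.0, 279.9]]
brass side 6.25 [232.0475 280.5475] [[226.9, 282.4], [233.4, 275.9], [236.5, 279.0], [230.0, 285.5]]
brass side 5.125 [225.8476 292.8232] [[217.9, 294.3], [233.0, 291.0], [233.2, 291.5], [218.0, 294.8]]
pintips [[0.5113 0.2758 0.012 ]
 [0.4152 0.149  0.012 ]]
tabs [[0.4821 0.2368 0.07  ]
 [0.4442 0.1878 0.07  ]]
[[0.4827 0.2367 0.073  0.0027]
 [0.4452 0.1881 0.0725 0.0029]]
```

Request:
drive_tool:
  increments:
    - {"x":509,"y":-587,"z":0,"az":-116.7,"grip":1}
    - {"x":509,"y":-587,"z":0,"az":-116.7,"grip":1}
    - {"x":509,"y":-587,"z":0,"az":-116.7,"grip":1}
    - {"x":509,"y":-587,"z":0,"az":-116.7,"grip":1}
    - {"x":509,"y":-587,"z":0,"az":-116.7,"grip":1}
    - {"x":509,"y":-587,"z":0,"az":-116.7,"grip":1}
    - {"x":509,"y":-587,"z":0,"az":-116.7,"grip":1}
    - {"x":509,"y":-587,"z":0,"az":-116.7,"grip":1}
    - {"x":509,"y":-587,"z":70,"az":-116.7,"grip":1}
    - {"x":509,"y":-587,"z":70,"az":-116.7,"grip":1}
    - {"x":509,"y":-587,"z":70,"az":-116.7,"grip":1}
    - {"x":509,"y":-587,"z":70,"az":-116.7,"grip":1}

```text
invalid input
```

Request:
drive_tool:
  increments:
    - {"x":60,"y":-60,"z":0,"ax":0,"ay":0,"az":-10,"grip":1}

```text
clock: 0.22
ee_pos: [0.2828, -0.4809, 0.2193]
orientation: [0.951, 0.309, -0.001, -0.002]
force: [0.5, -0.0, -0.1]
width: 0.0875
gripper_force: 0.0
```

Request:
drive_tool:
  increments:
    - {"x":553,"y":-455,"z":0,"ax":0,"ay":0,"az":-106,"grip":1}
    - {"x":553,"y":-455,"z":0,"ax":0,"ay":0,"az":-106,"grip":1}
    - {"x":553,"y":-455,"z":0,"ax":0,"ay":0,"az":-106,"grip":1}
    - {"x":553,"y":-455,"z":0,"ax":0,"ay":0,"az":-106,"grip":1}
    - {"x":553,"y":-455,"z":0,"ax":0,"ay":0,"az":-106,"grip":1}
    - {"x":553,"y":-455,"z":0,"ax":0,"ay":0,"az":-106,"grip":1}
    - {"x":553,"y":-455,"z":0,"ax":0,"ay":0,"az":-106,"grip":1}
    - {"x":553,"y":-455,"z":0,"ax":0,"ay":0,"az":-106,"grip":1}
    - {"x":553,"y":-455,"z":0,"ax":0,"ay":0,"az":-106,"grip":1}
    - {"x":553,"y":-455,"z":0,"ax":0,"ay":0,"az":-106,"grip":1}
    - {"x":553,"y":-455,"z":0,"ax":0,"ay":0,"az":-106,"grip":1}
    - {"x":553,"y":-455,"z":0,"ax":0,"ay":0,"az":-106,"grip":1}

```text
clock: 1.72
ee_pos: [0.4628, 0.2164, 0.2215]
orientation: [0.324, 0.946, -0.0, -0.001]
force: [-0.5, -0.6, -0.3]
width: 0.0877
gripper_force: 0.0
```

Request:
drive_tool:
  increments:
    - {"x":0,"y":0,"z":50,"ax":0,"ay":0,"az":-0.5,"grip":1}
    - {"x":0,"y":0,"z":80,"ax":0,"ay":0,"az":-0.5,"grip":1}
    - {"x":0,"y":0,"z":80,"ax":0,"ay":0,"az":-0.5,"grip":1}

```text
clock: 2.1
ee_pos: [0.4614, 0.2129, 0.1393]
orientation: [0.321, 0.947, -0.002, -0.002]
force: [0.3, 0.5, 1.6]
width: 0.0876
gripper_force: 0.0
```

Request:
drive_tool:
  increments:
    - {"x":-2,"y":0,"z":35,"ax":0,"ay":0,"az":0,"grip":1}
    - {"x":-2,"y":0,"z":65,"ax":0,"ay":0,"az":0,"grip":1}
    - {"x":-2,"y":0,"z":90,"ax":0,"ay":0,"az":0,"grip":1}
    - {"x":-2,"y":0,"z":99,"ax":0,"ay":0,"az":0,"grip":1}
    - {"x":-2,"y":0,"z":99,"ax":0,"ay":0,"az":0,"grip":1}
    - {"x":-2,"y":0,"z":99,"ax":0,"ay":0,"az":0,"grip":1}

```text
clock: 2.85
ee_pos: [0.4656, 0.2125, 0.0455]
orientation: [0.321, 0.947, 0.001, 0.001]
force: [-0.3, -0.5, 0.3]
width: 0.088
gripper_force: 0.0
```

Run:
```python
from h import *
cv2.imwrite("pics/s1.png",crop(eyes.snapshot("side"),170,200,130,110,5))
```

```text
(no output)
```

View pics/s1.png

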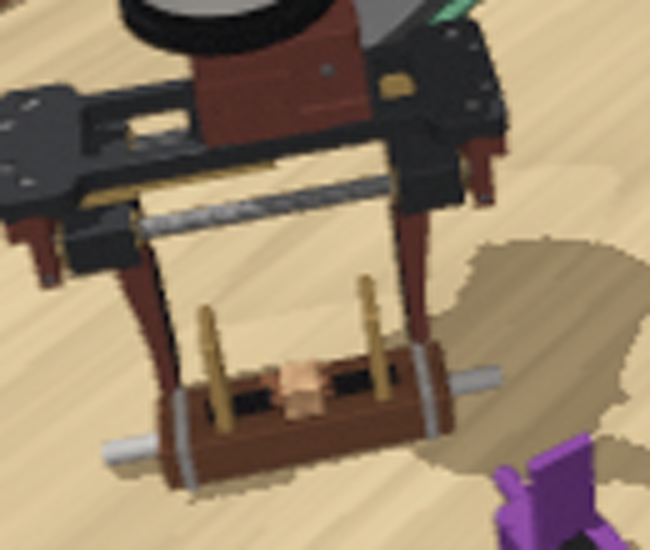

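The picture shows the open fingers straddling both brass tabs. The fingertips at about (172,390) and (418,345) in the crop are in line with the tabs, so I'll close.

Request:
drive_tool:
  increments:
    - {"x":0,"y":0,"z":4,"ax":0,"ay":0,"az":0,"grip":1}
    - {"x":0,"y":0,"z":4,"ax":0,"ay":0,"az":0,"grip":-1}
    - {"x":0,"y":0,"z":4,"ax":0,"ay":0,"az":0,"grip":-1}
    - {"x":0,"y":0,"z":4,"ax":0,"ay":0,"az":0,"grip":-1}
    - {"x":0,"y":0,"z":4,"ax":0,"ay":0,"az":0,"grip":-1}
    - {"x":0,"y":0,"z":4,"ax":0,"ay":0,"az":0,"grip":-1}
    - {"x":0,"y":0,"z":4,"ax":0,"ay":0,"az":0,"grip":-1}
    - {"x":0,"y":0,"z":4,"ax":0,"ay":0,"az":0,"grip":-1}

```text
clock: 3.9
ee_pos: [0.4649, 0.2123, 0.04]
orientation: [0.321, 0.947, 0.0, 0.0]
force: [-0.1, 0.7, 0.9]
width: 0.0306
gripper_force: 30.0
```

Request:
drive_tool:
  increments:
    - {"x":0,"y":0,"z":-20,"ax":0,"ay":0,"az":0,"grip":-1}
    - {"x":0,"y":0,"z":-60,"ax":0,"ay":0,"az":0,"grip":-1}
    - {"x":0,"y":0,"z":-100,"ax":0,"ay":0,"az":0,"grip":-1}
    - {"x":-45,"y":-10,"z":-110,"ax":0,"ay":0,"az":-8,"grip":-1}
    - {"x":-90,"y":-20,"z":-110,"ax":0,"ay":0,"az":-16,"grip":-1}
    - {"x":-135,"y":-29,"z":-110,"ax":0,"ay":0,"az":-23,"grip":-1}
    - {"x":-180,"y":-39,"z":-110,"ax":0,"ay":0,"az":-31,"grip":-1}
    - {"x":-225,"y":-49,"z":-110,"ax":0,"ay":0,"az":-38,"grip":-1}
    - {"x":-255,"y":-55,"z":-110,"ax":0,"ay":0,"az":-43,"grip":-1}
    - {"x":-271,"y":-58,"z":-110,"ax":0,"ay":0,"az":-46,"grip":-1}
    - {"x":-271,"y":-58,"z":-110,"ax":0,"ay":0,"az":-46,"grip":-1}
    - {"x":-271,"y":-58,"z":-110,"ax":0,"ay":0,"az":-46,"grip":-1}

```text
clock: 5.4
ee_pos: [0.6441, 0.002, 0.1498]
orientation: [-0.074, 0.997, 0.0, -0.0]
force: [0.3, 1.0, -3.2]
width: 0.0308
gripper_force: 30.0
```

Run:
```python
from h import *
t=eyes.snapshot("top");s=eyes.snapshot("side");np.save("t2.npy",t);np.save("s2.npy",s)
cv2.imwrite("pics/s2.png",np.hstack([crop(t,240,70,100,110,4),crop(s,190,130,100,110,4)]))
from bench import monitor
o=monitor.observe();print(o["ee_pos"],o["orientation"],o["width"])
```

```text
[0.64416882 0.00224999 0.14997822] [-7.47616403e-02  9.97201427e-01  1.01517767e-04 -1.77069745e-06] 0.030823303913020985
```

View pics/s2.png

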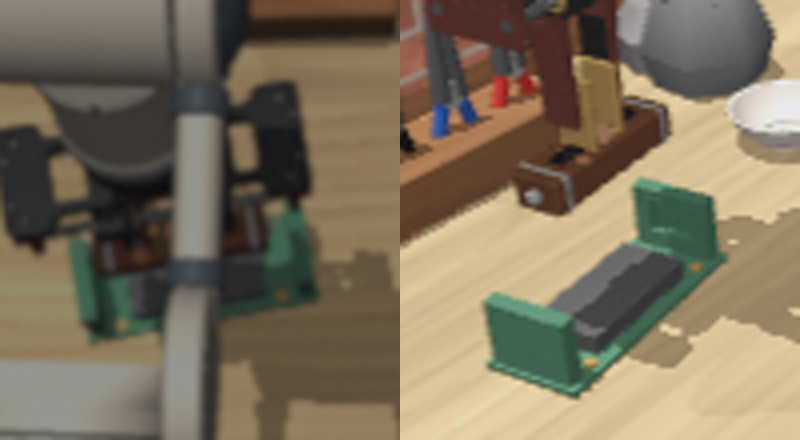

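The rest hangs squeezed above the bracket and parallel to it. In the side view the near pin end is at about (223,179), and the near and far cheek tops are at about (211..234, 204..210) and (248..269, 175..180).

Run:
```python
from h import *
np.set_printoptions(precision=4,suppress=True)
print(plane("side",[(222.9,178.9)],.122))
print(plane("side",[(211.4,203.9),(234.1,210.1),(248.4,174.9),(268.9,179.6)],.052))
# same in top0 picture: cheek tops from crop c2 (x8): left cheek outer TL,BL ; right cheek outer TR,BR
f=lambda p:np.array(p)/8-.44+[250,112]
print(plane("top",f([(60,150),(88,312),(515,66),(545,225)]),.052))
s=np.load("side0.npy")
for r in comps(s,205,160,70,70,((0,0,30),(180,60,130)),30): print("ledge",r[0],r[1],r[2].round(1).tolist(),plane("side",[r[1]],.02))
```

```text
[[0.6307 0.0627 0.122 ]]
[[ 0.6596  0.087   0.052 ]
 [ 0.5954  0.0725  0.052 ]
 [ 0.6847 -0.0673  0.052 ]
 [ 0.622  -0.0818  0.052 ]]
[[ 0.6575  0.0866  0.052 ]
 [ 0.5984  0.0765  0.052 ]
 [ 0.6842 -0.0761  0.052 ]
 [ 0.6262 -0.0858  0.052 ]]
ledge 471.5625 [243.8676 203.0874] [[225.8, 206.7], [251.1, 184.5], [262.4, 197.4], [237.1, 219.5]] [[0.6331 0.0068 0.02  ]]
```

Request:
drive_tool:
  increments:
    - {"x":0,"y":-1.5,"z":25,"ax":0,"ay":0,"az":0,"grip":-1}
    - {"x":0,"y":-1.5,"z":40,"ax":0,"ay":0,"az":0,"grip":-1}
    - {"x":0,"y":-1.5,"z":50,"ax":0,"ay":0,"az":0,"grip":-1}
    - {"x":0,"y":-1.5,"z":60,"ax":0,"ay":0,"az":0,"grip":-1}
    - {"x":0,"y":-1.5,"z":68,"ax":0,"ay":0,"az":0,"grip":-1}
    - {"x":0,"y":-1.5,"z":75,"ax":0,"ay":0,"az":0,"grip":-1}
    - {"x":0,"y":-1.5,"z":81,"ax":0,"ay":0,"az":0,"grip":-1}
    - {"x":0,"y":-1.5,"z":85,"ax":0,"ay":0,"az":0,"grip":-1}
    - {"x":0,"y":-1.5,"z":88,"ax":0,"ay":0,"az":0,"grip":-1}
    - {"x":0,"y":-1.5,"z":89,"ax":0,"ay":0,"az":0,"grip":-1}
    - {"x":0,"y":-1.5,"z":89,"ax":0,"ay":0,"az":0,"grip":-1}

```text
clock: 6.88
ee_pos: [0.6449, -0.0001, 0.0608]
orientation: [-0.075, 0.997, -0.0, 0.0]
force: [-0.3, 0.3, -3.9]
width: 0.0306
gripper_force: 30.0
```

Run:
```python
from h import *
cv2.imwrite("pics/s3.png",crop(eyes.snapshot("side"),190,130,100,110,5))
from bench import monitor
o=monitor.observe();print(o["ee_pos"],o["force"],o["width"])
```

```text
[ 6.44940874e-01 -8.98558682e-05  6.08785104e-02] [ 0.34794069  0.55086826 -3.01834729] 0.030533969720030005
```

View pics/s3.png

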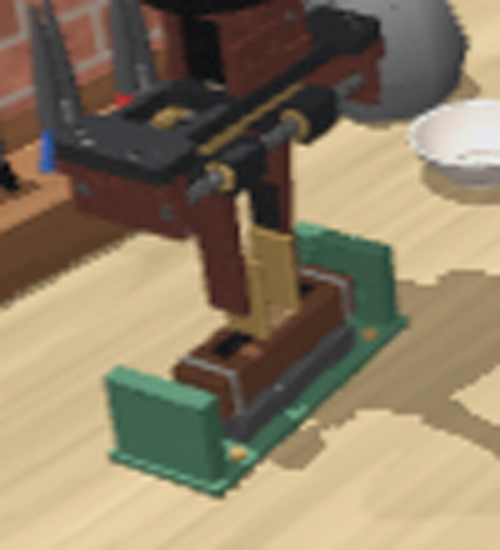

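The rest is between the cheeks and just above the ledge, at about (265,350) in the crop. The force is still only its weight, so I'll lower it the last millimetre and then open.

Request:
drive_tool:
  increments:
    - {"x":0,"y":0,"z":1,"ax":0,"ay":0,"az":0,"grip":-1}
    - {"x":0,"y":0,"z":1.5,"ax":0,"ay":0,"az":0,"grip":-1}
    - {"x":0,"y":0,"z":1.5,"ax":0,"ay":0,"az":0,"grip":-1}

```text
clock: 7.3
ee_pos: [0.6451, -0.0001, 0.0602]
orientation: [-0.075, 0.997, -0.0, 0.001]
force: [-1.6, 0.1, 2.5]
width: 0.0307
gripper_force: 30.0
```

Contact with the ledge: the vertical force has gone from -3 N to +2.5 N. Now I'll release.

Request:
drive_tool:
  increments:
    - {"x":0,"y":0,"z":0,"ax":0,"ay":0,"az":0,"grip":0}
    - {"x":0,"y":0,"z":0,"ax":0,"ay":0,"az":0,"grip":0.5}
    - {"x":0,"y":0,"z":0,"ax":0,"ay":0,"az":0,"grip":1}
    - {"x":0,"y":0,"z":0,"ax":0,"ay":0,"az":0,"grip":1}
    - {"x":0,"y":0,"z":0,"ax":0,"ay":0,"az":0,"grip":1}
    - {"x":0,"y":0,"z":0,"ax":0,"ay":0,"az":0,"grip":1}
    - {"x":0,"y":0,"z":0,"ax":0,"ay":0,"az":0,"grip":1}
    - {"x":0,"y":0,"z":0,"ax":0,"ay":0,"az":0,"grip":1}

```text
clock: 8.3
ee_pos: [0.6448, -0.0002, 0.0589]
orientation: [-0.075, 0.997, -0.0, -0.0]
force: [1.0, 0.1, 0.1]
width: 0.0877
gripper_force: 0.0
```

Request:
drive_tool:
  increments:
    - {"x":0,"y":0,"z":-20,"ax":0,"ay":0,"az":0,"grip":1}
    - {"x":0,"y":0,"z":-60,"ax":0,"ay":0,"az":0,"grip":1}
    - {"x":0,"y":0,"z":-110,"ax":0,"ay":0,"az":0,"grip":1}
    - {"x":0,"y":100,"z":-150,"ax":0,"ay":0,"az":0,"grip":1}
    - {"x":0,"y":-60,"z":-150,"ax":0,"ay":0,"az":0,"grip":1}
    - {"x":0,"y":-120,"z":-150,"ax":0,"ay":0,"az":0,"grip":1}
    - {"x":0,"y":-180,"z":-150,"ax":0,"ay":0,"az":0,"grip":1}
    - {"x":0,"y":-240,"z":-150,"ax":0,"ay":0,"az":0,"grip":1}
    - {"x":0,"y":-280,"z":-150,"ax":0,"ay":0,"az":0,"grip":1}
    - {"x":0,"y":-280,"z":-150,"ax":0,"ay":0,"az":0,"grip":1}
    - {"x":0,"y":-280,"z":-150,"ax":0,"ay":0,"az":0,"grip":1}

```text
clock: 9.68
ee_pos: [0.6861, -0.2792, 0.2097]
orientation: [-0.073, 0.997, -0.0, 0.0]
force: [-0.2, 0.8, 0.8]
width: 0.0881
gripper_force: 0.0
```

Run:
```python
from h import *
t=eyes.snapshot("top");s=eyes.snapshot("side")
cv2.imwrite("pics/s4.png",np.hstack([crop(t,250,95,80,70,5),crop(s,200,160,80,70,5)]))
```

```text
(no output)
```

View pics/s4.png

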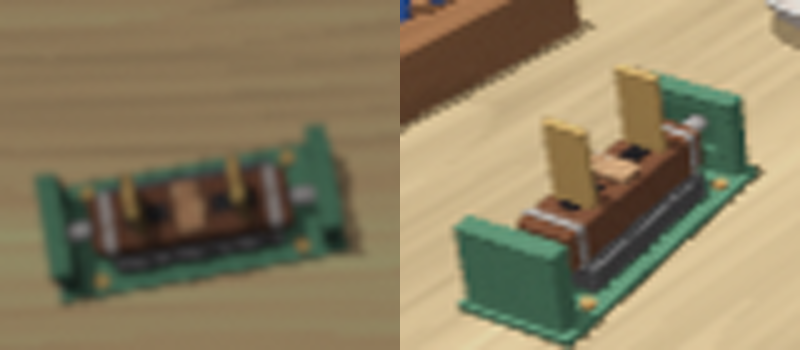

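The rest lies level on the ledge, with the tabs sprung apart at about (128,198) and (235,177) in the crop and both pins reaching into the cheeks. I'll check the tab spacing and centring before handing in.

Run:
```python
from h import *
np.set_printoptions(precision=4,suppress=True)
a=np.array([(126,178),(232,155)])/5-.4+[250,95]; b=(np.array([(566-400,124),(638-400,73)]))/5-.4+[200,160]
for P in (plane("top",a,.09),plane("side",b,.09)): print(P,np.linalg.norm(P[1]-P[0]),P.mean(0))
```

```text
[[ 0.6459  0.0308  0.09  ]
 [ 0.6574 -0.0276  0.09  ]] 0.0595212327530947 [0.6516 0.0016 0.09  ]
[[ 0.6347  0.0326  0.09  ]
 [ 0.641  -0.0238  0.09  ]] 0.056812320951920736 [0.6379 0.0044 0.09  ]
```

```bash
python3 -c "
from bench import workorder
print(workorder.sign_off())"
```

```text
the job is handed in; nothing more can be done
None
```

I fitted the wooden rest into the leftmost green bracket and handed the job in at about 10 s. It lies level on the ledge, and the tabs measure 57–60 mm apart (about 59 mm expected with both pins in the slots). The arm is clear, and I never moved the blue rest; sign-off returned no verdict.

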